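# Make up two spare-part kits for vision testers

## Robot

A 7-joint arm with a two-finger parallel gripper is mounted at the origin on the work surface. World frame = base frame: x ahead of the robot, y to its left, z up, the work surface at z = 0. Lengths are in mm, angles in rad, forces in N, time in s.
With the tool pointing down it reaches from about 400 to 875 mm from the base axis. Payload 4.4 kg.
Tool frame: the origin (TCP) lies midway between the tips of the shut fingers; the grasp point (between the pads) lies 19 mm behind it; z points along the fingers, y is the line along which they close (so a half turn about z gives the same grasp; the last joint's range is limited). The gripper opens to 85 mm and grips with 20 to 120 N. Pads are 22 mm wide; open, the fingers measure 114 mm over their backs; the gripper's body (76 mm by 85 mm) begins 54 mm behind the grasp point. The pads swing forward as they close: fully open they stand 13 mm farther back than shut.
Start: joints at [-1.271, 0.628, 0.038, 1.517, -0.027, 0.996, -0.02], TCP at [232.48, 607.018, 231.313] pointing down, gripper open.
Joint ranges: [-3.06, 3.06], [-0.37, 2.12], [-1.25, 1.32], [0.18, 2.47], [-1.1, 4.24], [0.23, 1.98], [-2.94, 2.94]. Speed limits (rad/s): [2.57, 2.57, 3.14, 3.14, 3.14, 3.14, 3.14].

## Interface

Orientations are given as a unit quaternion [w, x, y, z].
In Python, from station import r gives the robot as it stands. The module is installed in compiled form; this text tells all that it offers.
- The arm moves only by the tool arm_command, never from a script. Its argument "series" is a list of rows, each a list of 5 numbers: the shift along the tool's x, y, z in mm, then the turn about the tool's z in rad, then the closure, from 0 (fully open) to 1 (shut). In form: [[x, y, z, roll, grip], ...]. A call has 1 to 12 rows; each row is the pose to reach, as a shift and turn from the pose commanded when the call began, along the tool's axes at that moment; what a row does not reach only later rows make up. A row lasts 1/8 s, in which the tool goes at most 62.5 mm and 10.7 degrees, less where a joint would pass 70% of its speed; a pose out of reach is approached as far as the arm can. A call with a gripper value outside its range is refused whole. The fingers move at their own pace and stop on an object; "squeeze" is the grip in N (left out, the last holds). Time passes only in rows, so rows that repeat a pose let the fingers close. It gives the time, the measured TCP pose, the force, the opening and the grip force at its end, in the units of the state.
- r.get_obs(): the state, without advancing time (a new reading comes with each control period).
- r.grab_frame(name): name is "side" or "top"; returns the picture (420x560x3 uint8, blue, green, red); there is no depth.
- r.camera_info(name): a dict with "camera_matrix" (3x3 intrinsics, pixels), "origin" and "rotation" of the camera in the world. Camera axes: x right, y down, z forward; pixel columns grow to the right and rows downward; lengths in mm; the calibration is good to about 2 mm. A picture is of the moment at which its call begins. camera_info takes no time and is no camera call.
- r.close_job(): hands the job in; it is judged then, once.
Trained networks look in the newest picture that a camera, given by its name, has taken for a name from the list of things; names that differ only in an ending like _2 or _b are one class to them, and where a whole thing is asked for, a point or a joint stands for the part that bears it (a point fixed in the world has none). Each returns a list of dicts, best first, with "confidence" (0 to 1); they miss things now and then, are a little off and sometimes report something else, mostly with a low value. They report only what shows in the picture. A call takes as long as a camera call. They do not tell look-alikes from the thing itself.
- r.search_frame(target, camera): "box" ([left, top, right, bottom] in pixels, round what is visible of it).
The state is a dict: "clock": time; "joint_positions": joint angles; "joint_velocities": joint speeds; "tau": joint torques, N m; "tool_pos": TCP position; "ee_rot": TCP orientation; "ft_force": force on the tool from outside, world axes, zero at the start; "torque": the same for the moment, N m; "opening": opening from 0.0 (shut) to 1.0 (fully open); "grasp_force": force on a finger pad.
Only numpy, scipy, OpenCV 4.12 (cv2) and the standard library are available. Lean on these libraries where they do the work, as an engineer would, in place of code of your own. Each camera call takes 0.05 s, during which the arm holds its last target. There are 200 camera calls.

## Task

Make up the two service kits from the parts on the bench, each part standing flat on the floor of its own bay. In the three-bay tray put the black ribbed handwheel in the wide end bay, the pointer knob in the middle bay and one eyepiece in the other end bay; in the two-bay tray put the lens cell in the wider bay and the other eyepiece in the narrower one. Set the optics down gently without dropping them, and leave the levelling foot, the bottle and the screwdriver where they are.

Things in the scene. Friction and masses are not known exactly. Their poses are not given: they have to be found in the camera images.
- tray3: White plastic kit tray with three bays in a row, 208 mm long. Fixed. Walls and dividers 4 mm thick, tops 12 mm above the bench; floor 3 mm thick. 88 mm wide (x), bays 80 mm clear in x. Origin: centre of the outline at bench level; y along the row, z up. Bays (clear length in y; centre, at x = 0): wide end bay 80 mm, centre y = +60 mm; middle bay 56 mm, centre y = -12 mm; other end bay 56 mm, centre y = -72 mm.
- tray2: White plastic kit tray with two bays in a row, 140 mm long. Fixed. Walls and dividers 4 mm thick, tops 12 mm above the bench; floor 3 mm thick. 88 mm wide (x), bays 80 mm clear in x. Origin: centre of the outline at bench level; y along the row, z up. Bays (clear length in y; centre, at x = 0): wider bay 72 mm, centre y = +30 mm; narrower bay 56 mm, centre y = -38 mm.
- handwheel: Black ribbed focusing handwheel: upright-standing round disc, 57 mm diameter over its ribs (54 mm at their roots, where fingers bear), 30 mm tall, grey centre disc and steel screw on top; about 90 g. Stands upright on the bench at the start, any yaw. Origin: centre of its underside, z up.
- pointer_knob: Small black pointer knob: round body 34 mm diameter and 20 mm tall, with a raised bar (32 x 10 mm, 6 mm high, along its x) and a white line on top, 26 mm tall in all; about 30 g. Stands upright on the bench at the start, any yaw. Origin: centre of its underside, z up.
- eyepiece_1: One of two identical eyepieces: upright cylinder, white barrel 32 mm diameter and 36 mm tall, with a narrower black eyecup (24 mm diameter, 12 mm tall) on top, 48 mm tall in all; about 60 g. Stands upright on the bench at the start, any yaw. Origin: centre of its underside, z up.
- eyepiece_2: One of two identical eyepieces: upright cylinder, white barrel 32 mm diameter and 36 mm tall, with a narrower black eyecup (24 mm diameter, 12 mm tall) on top, 48 mm tall in all; about 60 g. Stands upright on the bench at the start, any yaw. Origin: centre of its underside, z up.
- lens_cell: Lens cell: aluminium ring with a glass lens in it, 46 mm diameter, 24 mm tall; about 60 g. Stands upright on the bench at the start, any yaw. Origin: centre of its underside, z up.
- levelling_foot: Levelling foot, belongs to neither kit and stays where it is: square grey plate 44 x 44 mm, 12 mm thick, with a steel threaded stem 10 mm diameter upright in it, 48 mm tall in all. It stands among the parts. Origin: centre of its underside, z up.
- cleaner_bottle: Bystander: closed bottle with white cap and paper label, 48 mm diameter, 120 mm tall, standing at the left of the trays. Origin: centre of its underside, z up.
- screwdriver: Bystander: screwdriver, 180 mm long, lying beyond the trays roughly across the bench. Its long axis is its x; origin at about the middle of its length, on the underside.
Mind the look-alikes: they are no part of the job. What is shaped like the tray3 but turquoise is not meant.

How it is judged:
By the outcome, as a careful person would: the job done as asked, in the order asked, and still so for the second after the job is handed in, with the robot touching nothing.
It also fails if it takes over 128 s, if anything falls off the work surface, if the arm or the gripper's body presses on something with over 40 N, if the wrist force passes 120 N, or if a joint passes its speed limit or range.

## Working session

There is one attempt and no reset: what is moved stays moved. The work goes in short steps, Python scripts to look and compute and a tool call to move; the robot and the scene stay as the last step left them, time stands still between calls to the robot, and variables do not carry over. Pictures are saved under pics/ and viewed, at most 14 in all, crops included, and the job is handed in when it is done.

Besides the shell and the picture viewer there is one more tool, called after "Request:" by a JSON object that holds its "name" and its "arguments", one argument or row to a line. arm_command: Moves the arm, as the interface text tells. Its arguments: {"type":"object","properties":{"series":{"type":"array"},"squeeze":{"type":"number"}},"required":["series"]}

```bash
mkdir -p pics; python3 - <<'E'
from station import r
import cv2
o=r.get_obs(); print({k:o[k] for k in('clock','tool_pos','ee_rot','opening')})
for n in('top','side'):
    cv2.imwrite(f'pics/{n}0.png',r.grab_frame(n)); print(n,r.camera_info(n))
for t in('handwheel','pointer_knob','eyepiece_1','lens_cell','levelling_foot','tray3','tray2'):
    for d in r.search_frame(t,'top'): print(t,[round(v) for v in d['box']],round(d['confidence'],2))
E
```

```text
{'clock': 0.0, 'tool_pos': array([232.2313768 , 606.42570333, 230.3965386 ]), 'ee_rot': array([-1.63476336e-04,  1.81871471e-01,  9.83321845e-01, -9.43695564e-04]), 'opening': 0.9981597437527847}
top {'camera_matrix': array([[443.24781666,   0.        , 287.35042004],
       [  0.        , 443.24781666, 212.60722121],
       [  0.        ,   0.        ,   1.        ]]), 'origin': array([ 526.35615904,  106.22805432, 1139.25260896]), 'rotation': array([ 0.00782574, -0.70334471,  0.71030687, -0.02662945])}
side {'camera_matrix': array([[400.81314007,   0.        , 284.89334152],
       [  0.        , 400.81314007, 208.72669297],
       [  0.        ,   0.        ,   1.        ]]), 'origin': array([ 362.08477253, -705.35594854,  841.78230917]), 'rotation': array([-0.38895282,  0.9132437 , -0.10689987,  0.05721952])}
handwheel [275, 260, 297, 280] 0.67
pointer_knob [338, 266, 351, 277] 0.71
eyepiece_1 [234, 264, 246, 281] 0.7
lens_cell [386, 262, 411, 277] 0.82
levelling_foot [173, 272, 189, 290] 0.73
tray3 [356, 177, 419, 220] 0.94
tray3 [198, 172, 284, 216] 0.88
tray3 [447, 276, 465, 294] 0.69
tray3 [63, 257, 156, 312] 0.56
tray2 [356, 177, 419, 220] 0.94
tray2 [198, 172, 284, 216] 0.88
tray2 [447, 276, 465, 294] 0.69
tray2 [63, 257, 156, 312] 0.56
```

```bash
python3 - <<'E'
import cv2
a=cv2.imread('pics/top0.png'); cv2.imwrite('pics/top0c.png',cv2.resize(a[150:350,40:480],(792,360),interpolation=cv2.INTER_CUBIC))
E
```

```text
(no output)
```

View pics/top0.png

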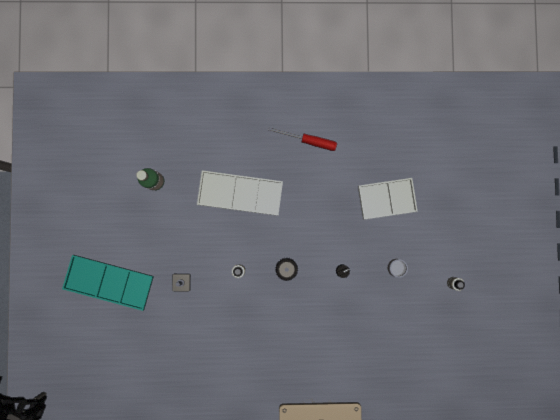

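View pics/side0.png

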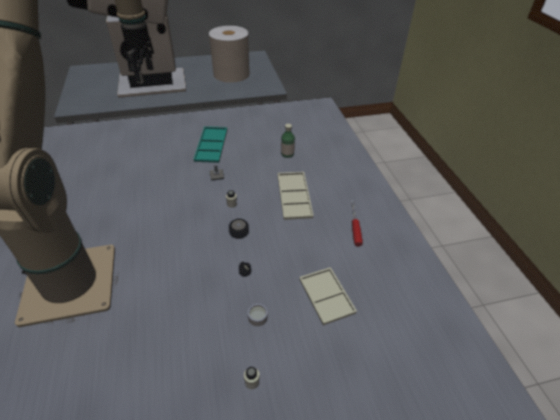

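View pics/top0c.png

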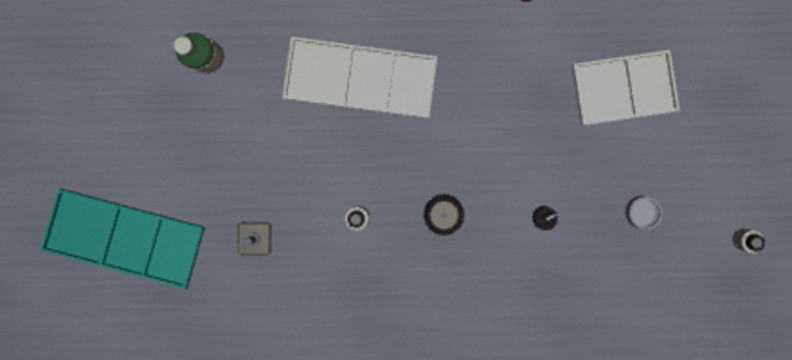

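The top view shows these parts in pixels: foot (181,282), eyepiece (238,271), handwheel (287,269), knob (343,271), lens cell (398,268) and second eyepiece (457,285). White tray3 is at (240,193) with its wide bay on the left. Tray2 is at (388,198) with its wider bay on the left. The turquoise tray is the decoy.

```bash
cat > h.py <<'E'
from station import r
import cv2, numpy as np
from scipy.spatial.transform import Rotation as R
from scipy.optimize import least_squares
def cam(n):
    c=r.camera_info(n); q=c['rotation']; return c['camera_matrix'],c['origin'],R.from_quat([q[1],q[2],q[3],q[0]]).as_matrix()
C={n:cam(n) for n in('top','side')}
def proj(n,P):
    K,o,M=C[n]; p=(np.atleast_2d(P)-o)@M@K.T; return p[:,:2]/p[:,2:]
def unproj(n,uv,z):
    K,o,M=C[n]; d=M@np.linalg.inv(K)@[uv[0],uv[1],1]; return o+d*(z-o[2])/d[2]
def cyl(D):  # [(dia,z0,z1)]
    a=np.linspace(0,2*np.pi,48); return np.array([[d/2*np.cos(t),d/2*np.sin(t),z] for d,z0,z1 in D for z in(z0,z1) for t in a])
def cent(poly):
    h=cv2.convexHull(poly.astype(np.float32)); m=cv2.moments(h); return np.array([m['m10'],m['m01']])/m['m00'],m['m00']
def blob(img,uv,w=16):
    u,v=int(uv[0]),int(uv[1]); s=img[v-w:v+w+1,u-w:u+w+1].astype(float)
    bg=np.median(np.r_[s[0],s[-1],s[:,0],s[:,-1]],0)
    m=(np.linalg.norm(s-bg,axis=2)>22).astype(np.uint8)
    m=cv2.morphologyEx(m,cv2.MORPH_CLOSE,np.ones((5,5)))
    n,l,st,c=cv2.connectedComponentsWithStats(m); i=1+np.argmax(st[1:,4])
    cs,_=cv2.findContours((l==i).astype(np.uint8),0,1); mm=np.zeros_like(m); cv2.drawContours(mm,cs,-1,1,-1)
    v_,u_=np.nonzero(mm); return np.array([u_.mean()+u-w,v_.mean()+v-w]),mm.sum()
SH={'wheel':[(57,0,30)],'knob':[(34,0,20),(30,20,25)],'eye':[(32,0,36),(24,36,48)],'lens':[(46,0,24)]}
def locate(kind,imgs,p0):
    P=cyl(SH[kind]); out={}
    ob={}
    for n in imgs:
        ob[n]=blob(imgs[n],proj(n,[*p0,12])[0])
    f=lambda names:lambda x:np.concatenate([cent(proj(n,P+[x[0],x[1],0]))[0]-ob[n][0] for n in names])
    for k in (['top'],['side'],['top','side']): out['+'.join(k)]=least_squares(f(k),p0).x.round(1)
    return out,{n:(int(ob[n][1]),int(cent(proj(n,P+[*p0,0]))[1])) for n in imgs}
def tray(imgs,seed,L):
    # maximise white inside / outside fit of top-face outline
    out={}
    for n in imgs:
        hsv=cv2.cvtColor(imgs[n],cv2.COLOR_BGR2HSV); m=((hsv[...,2]>145)&(hsv[...,1]<60)).astype(np.uint8)
        m=cv2.morphologyEx(m,cv2.MORPH_CLOSE,np.ones((7,7))); k,l,st,c=cv2.connectedComponentsWithStats(m)
        p=proj(n,[*seed,6])[0]; i=l[int(p[1]),int(p[0])]
        cs,_=cv2.findContours((l==i).astype(np.uint8),0,1); q=max(cs,key=cv2.contourArea)[:,0,:]
        W=np.array([unproj(n,x,8)[:2] for x in q],np.float32)
        (cx,cy),(a,b),t=cv2.minAreaRect(W); B=cv2.boxPoints(((cx,cy),(a,b),t)); e=B[1]-B[0]
        e2=B[2]-B[1]; e=e if np.hypot(*e)>np.hypot(*e2) else e2
        e=e*np.sign(e[1]); out[n]=[round(float(v),1) for v in(cx,cy,a,b,np.degrees(np.arctan2(-e[0],e[1])))]
    return out
E
python3 - <<'E'
from h import *
im={n:cv2.imread(f'pics/{n}0.png') for n in C}
for k,uv in [('eye',(238,271)),('wheel',(287,269)),('knob',(343,271)),('lens',(398,268)),('eye',(455,285))]:
    print(k,locate(k,im,unproj('top',uv,15)[:2]))
print(unproj('top',(181,282),12))
for uv,L in(((240,193),208),((388,198),140)):
    s=unproj('top',(uv[0]-5,uv[1]+3),6)[:2]; print(s,tray(im,s,L))
E
```

```text
eye ({'top': array([436.4, 201.4]), 'side': array([436.2, 201.7]), 'top+side': array([436.3, 201.4])}, {'top': (156, 150), 'side': (173, 169)})
wheel ({'top': array([439.9,  79.6]), 'side': array([438.9,  80.3]), 'top+side': array([439.5,  80.3])}, {'top': (436, 424), 'side': (402, 381)})
knob ({'top': array([432.4, -63.1]), 'side': array([431.7, -63.4]), 'top+side': array([431.9, -62.8])}, {'top': (166, 158), 'side': (197, 177)})
lens ({'top': array([ 438.1, -203.8]), 'side': array([ 437.6, -208.3]), 'top+side': array([ 438.2, -204.1])}, {'top': (311, 303), 'side': (286, 377)})
eye ({'top': array([ 397.5, -348.4]), 'side': array([ 398. , -346.2]), 'top+side': array([ 397.8, -347.1])}, {'top': (205, 202), 'side': (323, 313)})
[409.14867339 345.00674996  12.        ]
[625.24277786 209.25917851] {'top': [634.2, 197.2, 208.8, 88.0, -8.2], 'side': [630.8, 194.9, 187.9, 78.1, -8.3]}
[ 609.18447175 -171.24947707] {'top': [616.2, -183.5, 88.2, 139.5, 7.9], 'side': [614.3, -184.2, 76.7, 126.9, 7.7]}
```

Request:
{"name": "arm_command", "arguments": {
  "series": [
    [-32,-35,0,0.1,0],
    [-80,-88,10,0.25,0],
    [-130,-142,20,0.4,0],
    [-180,-197,30,0.55,0],
    [-230,-252,40,0.7,0],
    [-280,-306,55,0.85,0],
    [-325,-356,70,1.0,0],
    [-360,-394,80,1.1,0],
    [-376,-412,90,1.17,0],
    [-382,-418,100,1.205,0],
    [-382,-418,100,1.205,0],
    [-382,-418,100,1.205,0]
  ],
  "squeeze": 40
}}

```text
clock: 1.95
tool_pos: [439.5, 81.1, 131.5]
ee_rot: [-0.0, 0.707, 0.708, 0.0]
ft_force: [0.5, 0.2, 0.7]
opening: 1.002
grasp_force: 0.0
```

Request:
{"name": "arm_command", "arguments": {
  "series": [
    [0,0,40,0,0],
    [0,0,80,0,0],
    [0,0,110,0,0],
    [0,0,126,0,0],
    [0,0,126,0,0],
    [0,0,126,0,0.2],
    [0,0,126,0,0.4],
    [0,0,126,0,1],
    [0,0,126,0,1],
    [0,0,126,0,1],
    [0,0,126,0,1],
    [0,0,126,0,1]
  ],
  "squeeze": 40
}}

```text
clock: 3.45
tool_pos: [439.9, 81.3, 6.1]
ee_rot: [-0.001, 0.707, 0.708, 0.001]
ft_force: [-1.3, 2.1, 6.7]
opening: 0.62
grasp_force: 42.2
```

Request:
{"name": "arm_command", "arguments": {
  "series": [
    [0,0,-20,0,1],
    [0,0,-55,0,1],
    [15,17,-65,0.02,1],
    [46,53,-65,0.05,1],
    [80,92,-65,0.08,1],
    [114,131,-65,0.11,1],
    [145,167,-65,0.13,1],
    [166,192,-65,0.14,1],
    [176,203,-65,0.14,1],
    [176,203,-50,0.14,1],
    [176,203,-35,0.14,1],
    [176,203,-35,0.14,1]
  ]
}}

```text
clock: 4.95
tool_pos: [640.4, 254.9, 38.0]
ee_rot: [-0.001, 0.755, 0.655, -0.002]
ft_force: [-0.6, 0.8, -1.6]
opening: 0.615
grasp_force: 42.4
```

```bash
python3 - <<'E'
from h import *
a=r.grab_frame('top');b=r.grab_frame('side')
c=np.hstack([cv2.resize(a[140:260,170:310],(400,343)),cv2.resize(b[150:250,240:350],(400,343))])
cv2.imwrite('pics/w1.png',c)
o=r.get_obs();print(o['tool_pos'],o['opening'],o['grasp_force'],o['ft_force'])
E
```

```text
[642.19942664 255.27897547  39.95552768] 0.6167670121029453 42.361348271369934 [-0.08338491 -0.69758603 -0.49950202]
```

View pics/w1.png

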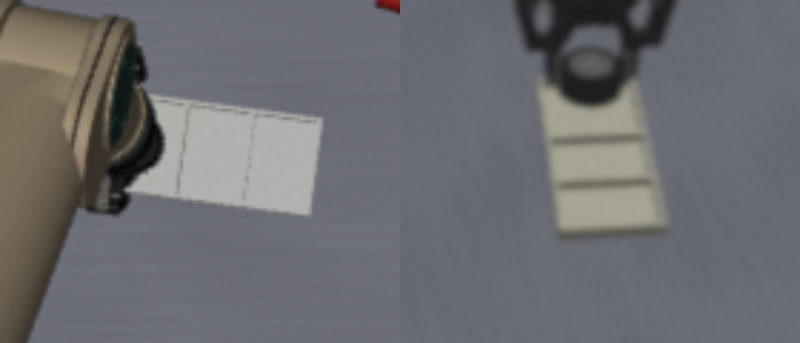

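The side view shows the wheel upright in the fingers at crop (590,75), over the far wide bay. I'll lower it now.

Request:
{"name": "arm_command", "arguments": {
  "series": [
    [0,0,15,0,1],
    [0,0,25,0,1],
    [0,0,29,0,1],
    [0,0,31.5,0,1],
    [0,0,31.5,0,1],
    [0,0,31.5,0,0.3],
    [0,0,31.5,0,0.1],
    [0,0,31.5,0,0],
    [0,0,31.5,0,0],
    [0,0,15,0,0],
    [0,0,-25,0,0],
    [0,0,-50,0,0]
  ]
}}

```text
clock: 6.55
tool_pos: [643.8, 255.9, 93.4]
ee_rot: [0.001, 0.755, 0.656, 0.001]
ft_force: [0.1, -0.1, -0.4]
opening: 0.997
grasp_force: 0.0
```

Request:
{"name": "arm_command", "arguments": {
  "series": [
    [-25,-12,0,-0.02,0],
    [-65,-31,0,-0.04,0],
    [-115,-55,0,-0.06,0],
    [-165,-78,0,-0.08,0],
    [-215,-102,0,-0.1,0],
    [-262,-125,0,-0.12,0],
    [-305,-145,0,-0.13,0],
    [-332,-158,0,-0.14,0],
    [-345,-164,0,-0.14,0],
    [-345,-164,0,-0.14,0],
    [-345,-164,30,-0.14,0],
    [-345,-164,50,-0.14,0]
  ]
}}

```text
clock: 8.05
tool_pos: [433.5, -60.9, 39.5]
ee_rot: [0.0, 0.706, 0.708, 0.001]
ft_force: [0.3, 0.6, -0.1]
opening: 1.006
grasp_force: 0.0
```

Request:
{"name": "arm_command", "arguments": {
  "series": [
    [0,0,20,0,0],
    [0,0,33,0,0],
    [0,0,33,0,0.2],
    [0,0,33,0,0.4],
    [0,0,33,0,0.6],
    [0,0,33,0,1],
    [0,0,33,0,1],
    [0,0,33,0,1],
    [0,0,33,0,1],
    [0,0,20,0,1],
    [0,0,-10,0,1],
    [0,0,-30,0,1]
  ],
  "squeeze": 35
}}

```text
clock: 9.55
tool_pos: [432.3, -62.7, 71.5]
ee_rot: [0.0, 0.707, 0.707, 0.0]
ft_force: [0.7, -0.3, -0.4]
opening: 0.379
grasp_force: 34.8
```

Request:
{"name": "arm_command", "arguments": {
  "series": [
    [20,16,0,0.02,1],
    [60,48,0,0.05,1],
    [105,85,0,0.08,1],
    [150,121,0,0.1,1],
    [193,156,0,0.12,1],
    [225,182,0,0.14,1],
    [243,196,0,0.14,1],
    [248,200,0,0.14,1],
    [248,200,15,0.14,1],
    [248,200,35,0.14,1],
    [248,200,45,0.14,1],
    [248,200,45,0.14,1]
  ]
}}

```text
clock: 11.05
tool_pos: [631.0, 184.5, 23.9]
ee_rot: [-0.001, 0.755, 0.655, -0.001]
ft_force: [-0.5, 0.8, 0.3]
opening: 0.377
grasp_force: 34.8
```

Request:
{"name": "arm_command", "arguments": {
  "series": [
    [0,0,8,0,1],
    [0,0,13,0,1],
    [0,0,15,0,1],
    [0,0,15,0,1],
    [0,0,15,0,0.5],
    [0,0,15,0,0.3],
    [0,0,15,0,0.1],
    [0,0,15,0,0],
    [0,0,15,0,0],
    [0,0,0,0,0],
    [0,0,-40,0,0],
    [0,0,-65,0,0]
  ]
}}

```text
clock: 12.55
tool_pos: [633.2, 185.0, 93.1]
ee_rot: [0.001, 0.755, 0.656, 0.001]
ft_force: [1.0, 0.4, 0.3]
opening: 1.002
grasp_force: 0.0
```

Request:
{"name": "arm_command", "arguments": {
  "series": [
    [-1,-20,0,-0.03,0],
    [-4,-65,0,-0.06,0],
    [-7,-115,0,-0.1,0],
    [-9,-160,0,-0.14,0],
    [-11,-188,0,-0.14,0],
    [-11,-196,0,-0.14,0],
    [-11,-196,0,-0.14,0],
    [-11,-196,30,-0.14,0],
    [-11,-196,60,-0.14,0],
    [-11,-196,76,-0.14,0],
    [-11,-196,81,-0.14,0],
    [-11,-196,81,-0.14,0]
  ]
}}

```text
clock: 14.05
tool_pos: [437.7, 201.4, 9.4]
ee_rot: [0.0, 0.707, 0.707, 0.0]
ft_force: [0.1, 0.1, 0.4]
opening: 0.997
grasp_force: 0.0
```

Request:
{"name": "arm_command", "arguments": {
  "series": [
    [0,0,0,0,0.2],
    [0,0,0,0,0.4],
    [0,0,0,0,0.55],
    [0,0,0,0,1],
    [0,0,0,0,1],
    [0,0,0,0,1],
    [0,0,0,0,1],
    [0,0,-10,0,1],
    [0,0,-30,0,1],
    [0,0,-60,0,1],
    [0,0,-70,0,1],
    [0,0,-70,0,1]
  ],
  "squeeze": 30
}}

```text
clock: 15.55
tool_pos: [436.7, 202.2, 79.6]
ee_rot: [0.0, 0.707, 0.707, 0.001]
ft_force: [-0.1, -0.6, -0.4]
opening: 0.363
grasp_force: 29.8
```

Request:
{"name": "arm_command", "arguments": {
  "series": [
    [-8,20,0,0.03,1],
    [-24,60,0,0.06,1],
    [-42,105,0,0.1,1],
    [-60,148,0,0.13,1],
    [-71,176,0,0.14,1],
    [-76,187,0,0.14,1],
    [-76,187,0,0.14,1],
    [-76,187,20,0.14,1],
    [-76,187,40,0.14,1],
    [-76,187,52,0.14,1],
    [-76,187,55,0.14,1],
    [-76,187,55,0.14,1]
  ]
}}

```text
clock: 17.05
tool_pos: [623.6, 125.6, 24.2]
ee_rot: [0.0, 0.755, 0.656, -0.0]
ft_force: [-0.6, 0.5, -0.6]
opening: 0.366
grasp_force: 29.9
```

Request:
{"name": "arm_command", "arguments": {
  "series": [
    [0,0,5,0,1],
    [0,0,9,0,1],
    [0,0,11,0,1],
    [0,0,12,0,1],
    [0,0,12,0,1],
    [0,0,12,0,0.55],
    [0,0,12,0,0.4],
    [0,0,12,0,0.2],
    [0,0,12,0,0],
    [0,0,12,0,0],
    [0,0,-10,0,0],
    [0,0,-60,0,0]
  ]
}}

```text
clock: 18.55
tool_pos: [622.2, 125.6, 84.4]
ee_rot: [-0.001, 0.755, 0.656, -0.002]
ft_force: [1.2, 0.7, 0.6]
opening: 1.0
grasp_force: 0.0
```

```bash
python3 - <<'E'
from h import *
o=r.get_obs();print(o['clock'],o['tool_pos'],o['opening'],o['ft_force'])
E
```

```text
18.55 [622.20401714 125.64985587  84.40962879] 1.0002007359934781 [1.20011976 0.71750734 0.59133432]
```

Request:
{"name": "arm_command", "arguments": {
  "series": [
    [-25,-10,0,-0.02,0],
    [-70,-27,0,-0.04,0],
    [-120,-47,0,-0.06,0],
    [-170,-66,0,-0.08,0],
    [-220,-86,0,-0.1,0],
    [-267,-104,0,-0.12,0],
    [-310,-121,0,-0.13,0],
    [-338,-132,0,-0.14,0],
    [-352,-137,0,-0.14,0],
    [-352,-137,0,-0.14,0],
    [-352,-137,25,-0.14,0],
    [-352,-137,40,-0.14,0]
  ]
}}

```text
clock: 20.05
tool_pos: [439.9, -201.5, 43.6]
ee_rot: [-0.0, 0.706, 0.708, 0.001]
ft_force: [0.7, 0.2, 0.2]
opening: 0.996
grasp_force: 0.0
```

```bash
python3 - <<'E'
from h import *
a=r.grab_frame('top');b=r.grab_frame('side')
c=np.hstack([cv2.resize(a[150:290,170:420],(450,252)),cv2.resize(b[150:340,210:350],(350,475))[:252]]) if 0 else None
A=cv2.resize(a[150:250,180:320],(400,286)); B=cv2.resize(b[150:250,250:350],(286,286)); D=cv2.resize(b[250:370,190:330],(400,343))
c=np.zeros((640,700,3),np.uint8); c[:286,:400]=A; c[:286,400:686]=B; c=c[:600]; c[286:586,:350]=cv2.resize(b[250:370,190:330],(350,300))
cv2.imwrite('pics/l1.png',c)
print(r.get_obs()['tool_pos'])
E
```

```text
[ 439.07107568 -201.43459582   43.17134354]
```

View pics/l1.png

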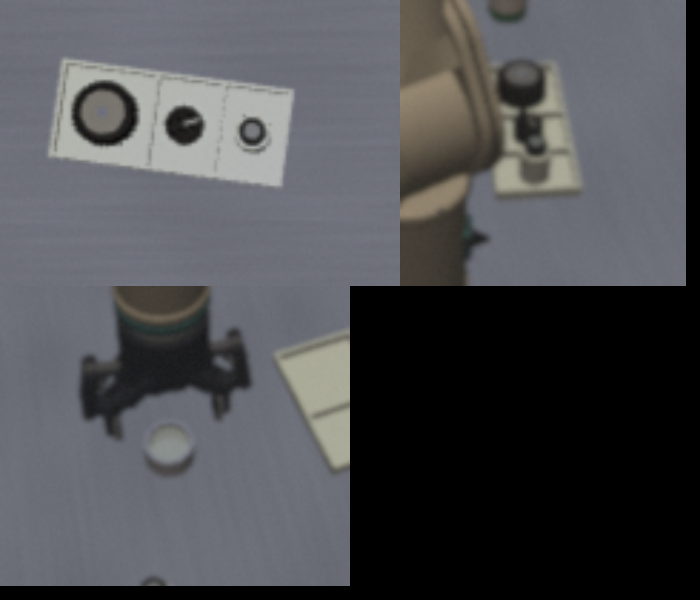

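Tray3 is filled as asked: in the crop, wheel (105,112), knob (185,125) and eyepiece (252,132) each stand in their own bay. The lens cell at (168,447) lies between the open fingers.

Request:
{"name": "arm_command", "arguments": {
  "series": [
    [-1,0,20,0,0],
    [-1,0,38,0,0],
    [-1,0,38,0,0.1],
    [-1,0,38,0,0.3],
    [-1,0,38,0,0.4],
    [-1,0,38,0,1],
    [-1,0,38,0,1],
    [-1,0,38,0,1],
    [-1,0,38,0,1],
    [-1,0,28,0,1],
    [-1,0,0,0,1],
    [-1,0,-26,0,1]
  ],
  "squeeze": 30
}}

```text
clock: 21.65
tool_pos: [438.5, -204.7, 71.6]
ee_rot: [-0.0, 0.707, 0.707, -0.0]
ft_force: [0.0, -0.9, -0.7]
opening: 0.52
grasp_force: 30.9
```

Request:
{"name": "arm_command", "arguments": {
  "series": [
    [6,20,0,-0.03,1],
    [17,58,0,-0.06,1],
    [29,98,0,-0.1,1],
    [40,136,0,-0.13,1],
    [48,163,0,-0.14,1],
    [51,173.5,0,-0.14,1],
    [51,173.5,0,-0.14,1],
    [51,173.5,18,-0.14,1],
    [51,173.5,36,-0.14,1],
    [51,173.5,46,-0.14,1],
    [51,173.5,48,-0.14,1],
    [51,173.5,48,-0.14,1]
  ]
}}

```text
clock: 23.15
tool_pos: [612.2, -154.0, 22.2]
ee_rot: [0.0, 0.656, 0.755, -0.0]
ft_force: [-1.4, 0.2, 0.5]
opening: 0.519
grasp_force: 31.0
```

Request:
{"name": "arm_command", "arguments": {
  "series": [
    [0,0,5,0,1],
    [0,0,9,0,1],
    [0,0,11,0,1],
    [0,0,12.5,0,1],
    [0,0,12.5,0,1],
    [0,0,12.5,0,0.4],
    [0,0,12.5,0,0.25],
    [0,0,12.5,0,0.1],
    [0,0,12.5,0,0],
    [0,0,12.5,0,0],
    [0,0,-10,0,0],
    [0,0,-60,0,0]
  ]
}}

```text
clock: 24.65
tool_pos: [611.0, -153.2, 82.5]
ee_rot: [-0.002, 0.656, 0.755, -0.001]
ft_force: [0.4, -0.5, 0.2]
opening: 1.002
grasp_force: 0.0
```

Request:
{"name": "arm_command", "arguments": {
  "series": [
    [-13,-20,-5,0.02,0],
    [-38,-56,-5,0.04,0],
    [-68,-100,-5,0.07,0],
    [-98,-145,-5,0.1,0],
    [-128,-190,-5,0.13,0],
    [-150,-222,-5,0.14,0],
    [-161,-239,-5,0.14,0],
    [-161,-239,-5,0.14,0],
    [-161,-239,25,0.14,0],
    [-161,-239,55,0.14,0],
    [-161,-239,73,0.14,0],
    [-161,-239,73,0.14,0]
  ]
}}

```text
clock: 26.15
tool_pos: [398.2, -344.8, 8.3]
ee_rot: [-0.001, 0.707, 0.708, 0.0]
ft_force: [0.7, 0.5, 0.7]
opening: 1.001
grasp_force: 0.0
```

Request:
{"name": "arm_command", "arguments": {
  "series": [
    [0,0,0,0,0.2],
    [0,0,0,0,0.4],
    [0,0,0,0,0.55],
    [0,0,0,0,1],
    [0,0,0,0,1],
    [0,0,0,0,1],
    [0,0,0,0,1],
    [0,0,-10,0,1],
    [0,0,-30,0,1],
    [0,0,-60,0,1],
    [0,0,-70,0,1],
    [0,0,-70,0,1]
  ],
  "squeeze": 30
}}

```text
clock: 27.65
tool_pos: [398.4, -346.5, 79.7]
ee_rot: [0.001, 0.707, 0.707, 0.0]
ft_force: [-0.2, 0.4, -1.5]
opening: 0.365
grasp_force: 29.9
```

Request:
{"name": "arm_command", "arguments": {
  "series": [
    [11,20,0,-0.02,1],
    [32,57,0,-0.05,1],
    [56,100,0,-0.08,1],
    [80,143,0,-0.11,1],
    [103,184,0,-0.14,1],
    [119,212,0,-0.14,1],
    [126,224,0,-0.14,1],
    [126,224,0,-0.14,1],
    [126,224,20,-0.14,1],
    [126,224,40,-0.14,1],
    [126,224,54,-0.14,1],
    [126,224,55,-0.14,1]
  ]
}}

```text
clock: 29.15
tool_pos: [620.7, -220.3, 22.4]
ee_rot: [-0.002, 0.656, 0.755, -0.001]
ft_force: [-0.2, 0.2, -0.8]
opening: 0.364
grasp_force: 29.9
```

Request:
{"name": "arm_command", "arguments": {
  "series": [
    [0,0,5,0,1],
    [0,0,9,0,1],
    [0,0,11,0,1],
    [0,0,12,0,1],
    [0,0,12,0,1],
    [0,0,12,0,0.55],
    [0,0,12,0,0.4],
    [0,0,12,0,0.2],
    [0,0,12,0,0],
    [0,0,12,0,0],
    [0,0,-10,0,0],
    [0,0,-60,0,0]
  ]
}}

```text
clock: 30.65
tool_pos: [620.8, -219.8, 84.3]
ee_rot: [-0.002, 0.656, 0.755, -0.001]
ft_force: [0.5, -0.1, 0.8]
opening: 1.003
grasp_force: 0.0
```

Request:
{"name": "arm_command", "arguments": {
  "series": [
    [0,-10,-10,0,0],
    [0,-40,-30,0,0],
    [0,-80,-50,0,0],
    [0,-120,-60,0,0],
    [0,-150,-60,0,0],
    [0,-180,-60,0,0],
    [0,-180,-60,0,0]
  ]
}}

```text
clock: 31.52
tool_pos: [441.2, -245.9, 145.1]
ee_rot: [-0.001, 0.657, 0.754, 0.0]
ft_force: [0.5, -0.3, -0.2]
opening: 0.998
grasp_force: 0.0
```

```bash
python3 - <<'E'
from h import *
a=r.grab_frame('top');b=r.grab_frame('side')
c=np.zeros((600,800,3),np.uint8); c[:260,:]=cv2.resize(a[110:253,0:440],(800,260)); c[260:600,:453]=cv2.resize(b[110:335,200:500],(453,340)); cv2.imwrite('pics/f1.png',c)
print(r.get_obs()['tool_pos'],r.get_obs()['clock'])
E
```

```text
[ 444.2779121  -245.58215741  144.85771314] 31.625
```

View pics/f1.png

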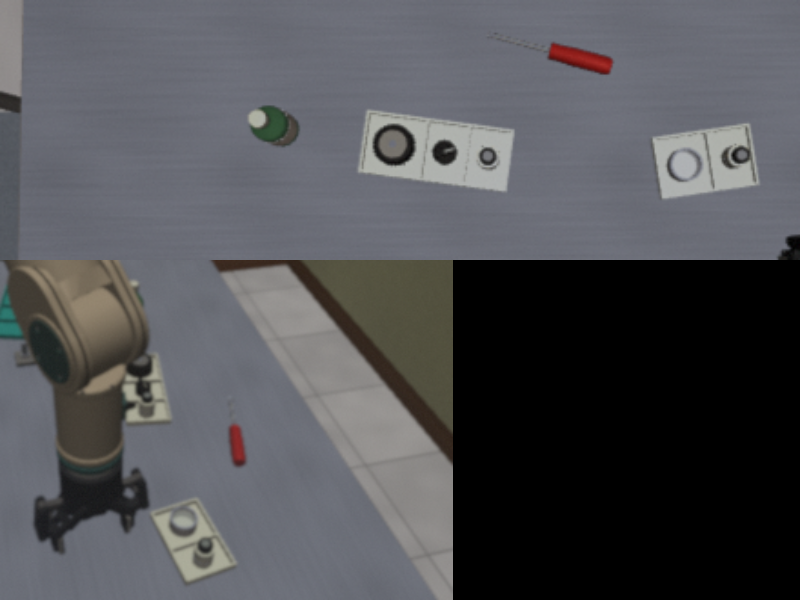

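All five parts stand upright in their bays: tray3 holds wheel (394,145), knob (445,152) and eyepiece (488,157), and tray2 holds lens cell (685,165) and eyepiece (738,155). The bystanders haven't moved, and the arm is clear.

```bash
python3 -c "from station import r; print(r.close_job())"
```

```text
the job is handed in; nothing more can be done
None
```

Both kits are made up and the job is handed in: the final pictures show all five parts upright in their bays, the bottle and screwdriver where they were, and the foot, which I never approached, still at its spot in the side view. It took about 32 s of the 128 s allowed.

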